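# Fit the dicer's handle and give it a full press

## Task

The potato dicer's tube handle is stored in the low black sleeve on the worktop. Take it out, slide it fully home onto the stub of the dicer's lever until the spring button pops up through the hole in the tube, then press the fitted lever right down to its stop and let it spring back up. Leave the other things on the worktop where they are.

Things in the scene. Friction and masses are not known exactly. Their poses are not given: they have to be found in the camera images.
- handle: Loose plain aluminium tube, 190 mm long (x) x 28 wide (y) x 30 high (z), walls 4, bore 20 x 22 high, rear end plugged, 0.17 kg, balances at its middle. Origin: centre of underside. x points to the open mouth, z up. Starts lying, hole up, in the sleeve, about 40 of its mouth end out. The lever's cheeks enclose the mouth end once home: put it down and regrip 75 to 100 behind the mouth.
- handle_mouth (a point): Centre of the handle's open mouth (95 ahead of the origin along own x, 15 above the underside); axes as handle.
- handle_hole (a point): Centre of the button hole in the handle's top face, at the outer surface: 28.5 behind the mouth; the hole is 17 long x 12 wide and goes through the top wall only.
- sleeve: Fixed low black plastic sleeve, open at one end (own +x), closed at the other: 160 mm long (x) x 44 wide x 38 high, inside 36 wide x 34 high, with no floor (the handle lies on the worktop). Origin: centre of its underside; its mouth is 80 along +x. The handle comes out only along +x, by 160 to be clear.
- dicer: Fixed table-top potato dicer of cast aluminium, base 260 x 130, about 185 high; origin on the worktop under the machine, its front (the stub side) faces own -x. Hinge of its lever: own (120, 0, 150), axis along own y. A square blade frame stands under the lever's black pusher plate.
- stub_root (a point): Centre of the lever's flat shoulder where the stub begins, 170 mm from the hinge, 150 high with the lever up. Axes of the lever: lever up, x is level and points from stub to hinge (the way the handle is pushed on), z up. Fully home, handle_mouth lies here and the handle's x along this x. Cheeks 5 thick, 32 high, 37 apart inside flank the stub, reaching 50 from the shoulder.
- stub_tip (a point): Free end of the stub, 60 from stub_root along its -x. The stub is steel, 17 mm wide x 19.6 high, a loose fit in the bore (the fitted handle may droop 0.06 rad); its last 10 tapers by 4 a side as a lead-in.
- lever (a joint): Angle of the sprung lever, rad: 0 = up and level at its upper stop; grows as the handle side goes down; 0.28 = down on its lower stop. A spring returns it. Pressing down on the fitted handle 155 mm behind its mouth (325 from the hinge) takes about 6 N to start and 12 N at the stop.
- button (a joint): Travel, m, of the spring button in the stub's top: 0 = out (7.5 mm above the stub's top, 2 above the tube when popped through), 0.006 = pushed in under the tube's wall. Ramped towards the stub's tip, so the tube pushes it in (5 to 15 N) as it slides on; its flat back then keeps the tube from coming off.
- button_top (a point): Top of the spring button, 8 wide, 25 from stub_root along its -x.
- meal_box: Fixed glass meal box with food in it, 150 x 110 x 60 high; origin: centre of its underside. Stands beside the sleeve, on one side or the other.
- dip_cup: Loose steel dip cup, 64 across, 34 high, at the far side of the worktop; origin: centre of its underside. Not to be moved.
- dip_cup2: Loose steel dip cup, 64 across, 34 high, near the robot on the left; origin: centre of its underside. Not to be moved.
- mill: Loose wooden pepper mill, 54 across, 158 high; origin: centre of its underside. Not to be moved.
- oil: Loose green oil bottle, 64 across, 200 high; origin: centre of its underside. Not to be moved.
- spoon: Loose wooden spoon, about 200 mm long, lying behind the dicer on the left. Not to be moved.
Mind the look-alikes: they are no part of the job. What is shaped like the handle but green is not meant.

How it is judged:
By the outcome, as a careful person would: the job done as asked, in the order asked, and still so for the second after the job is handed in, with the robot touching nothing.
It also fails if it takes over 72 s, if anything falls off the work surface, if the arm or the gripper's body presses on something with over 40 N, if the wrist force passes 120 N, or if a joint passes its speed limit or range.

## Robot

A 6-joint arm with a two-finger parallel gripper is mounted at the origin on the work surface. World frame = base frame: x ahead of the robot, y to its left, z up, the work surface at z = 0. Lengths are in m, angles in rad, forces in N, time in s.
With the tool pointing down it reaches from about 0.325 to 0.775 m from the base axis. Payload 9.3 kg.
Tool frame: the origin (TCP) lies at the very end of the fingers, on their centre line; the grasp point (between the pads) lies 19 mm behind it; z points along the fingers, y is the line along which they close (so a half turn about z gives the same grasp; the last joint's range is limited). The gripper opens to 85 mm and grips with 20 to 120 N. Pads are 22 mm wide; open, the fingers measure 114 mm over their backs; the gripper's body (76 mm by 85 mm) begins 54 mm behind the grasp point. The pads swing forward as they close: fully open they stand 13 mm farther back than shut.
Start: joints at [-1.49, 0.259, 0.021, 1.334, 0, 1.418], TCP at [0.127, -0.535, 0.231] pointing down, gripper open.
Joint ranges: [-3.04, 3.04], [-0.91, 1.82], [-1.04, 1.36], [-1.92, 1.95], [-1.52, 1.45], [-3.14, 3.14]. Speed limits (rad/s): [2.22, 2.22, 2.79, 3.14, 3.14, 3.14].

## Interface

Orientations are given as a unit quaternion [w, x, y, z].
In Python, from plant import env gives the robot as it stands. The module is installed in compiled form; this text tells all that it offers.
- The arm moves only by the tool move_arm, never from a script. Its argument "increments" is text: rows parted by semicolons, each of 7 numbers parted by spaces: the shift along the world's x, y, z in cm, then the turn, a rotation vector about the world's x, y, z in degrees, then the opening, from 0 (shut) to 1 (fully open). In form: dx dy dz wx wy wz hand; .... A call has 1 to 5 rows; each row is the pose to reach, as a shift and turn from the pose commanded when the call began; what a row does not reach only later rows make up. A row lasts 1/8 s, in which the tool goes at most 62.5 mm and 10.7 degrees, less where a joint would pass 70% of its speed; a pose out of reach is approached as far as the arm can. A call with a gripper value outside its range is refused whole. The fingers move at their own pace and stop on an object; "newtons" is the grip in N (left out, the last holds). Time passes only in rows, so rows that repeat a pose let the fingers close. It gives the time, the measured TCP pose, the force, the opening and the grip force at its end, in the units of the state.
- env.read_state(): the state, without advancing time (a new reading comes with each control period).
- env.grab_frame(name): name is "side" or "top" or "wrist"; returns the picture (480x640x3 uint8, red, green, blue); there is no depth.
- env.camera_model(name): a dict with "fx", "fy", "cx", "cy" (pixels), "k1" (the pictures are not rectified: a ray, as slopes to the right and down, at radius r is drawn at 1 + k1 r^2 times it, then the intrinsics apply), "view" (4x4, takes a point from world to camera coordinates). Camera axes: x right, y down, z forward; pixel columns grow to the right and rows downward; lengths in m; the calibration is good to about 2 mm. A picture is of the moment at which its call begins: read the wrist's pose just before it. camera_model takes no time and is no camera call; for the wrist camera it gives the pose at the moment of the call.
- env.close_job(): hands the job in; it is judged then, once.
The state is a dict: "time_s": time; "joints": joint angles; "qvel": joint speeds; "tau": joint torques, N m; "ee_pos": TCP position; "tool_rot": TCP orientation; "ft_force": force on the tool from outside, world axes, zero at the start; "ft_torque": the same for the moment, N m; "gripper_width": finger opening in m; "gripper_force": force on a finger pad.
Only numpy, scipy, OpenCV 4.12 (cv2) and the standard library are available. Lean on these libraries where they do the work, as an engineer would, in place of code of your own. Each camera call takes 0.05 s, during which the arm holds its last target. There are 200 camera calls.

## Working session

There is one attempt and no reset: what is moved stays moved. The work goes in short steps, Python scripts to look and compute and a tool call to move; the robot and the scene stay as the last step left them, time stands still between calls to the robot, and variables do not carry over. Pictures are saved under pics/ and viewed, at most 10 in all, crops included, and the job is handed in when it is done.

Besides the shell and the picture viewer there is one more tool, called after "Emit:" as name(argument=value, ...) on one line, values as JSON. move_arm: Moves the arm, as the interface text tells. Its arguments: {"type":"object","properties":{"increments":{"type":"string"},"newtons":{"type":"number"}},"required":["increments"]}

```bash
mkdir -p pics; cat > h.py <<'E'
import numpy as np, cv2
from plant import env
from scipy.spatial.transform import Rotation as R
def cam(n):
    m=env.camera_model(n); return m,np.array(m["view"])
def ray(m,V,u,v):
    d=np.array([(u-m["cx"])/m["fx"],(v-m["cy"])/m["fy"]]); s=d.copy()
    for _ in range(20): s=d/(1+m["k1"]*(s@s))
    Rm=V[:3,:3]; return -Rm.T@V[:3,3], Rm.T@np.r_[s,1]
def onz(c,u,v,z):
    o,d=ray(*c,u,v); return o+d*(z-o[2])/d[2]
def proj(c,p):
    m,V=c; q=V[:3,:3]@np.array(p)+V[:3,3]; s=q[:2]/q[2]; s=s*(1+m["k1"]*(s@s))
    return np.array([m["fx"]*s[0]+m["cx"],m["fy"]*s[1]+m["cy"]])
def snap(n,f):
    c=cam(n); im=env.grab_frame(n); cv2.imwrite("pics/"+f,im[:,:,::-1]); return c
E
python3 - <<'E'
from h import *
for n in("top","side"):
    c=snap(n,n+"0.png"); o,_=ray(*c,320,240); print(n,o.round(3),c[0]["fx"],c[0]["k1"])
s=env.read_state();print(s["time_s"],s["ee_pos"],s["tool_rot"],s["gripper_width"])
E
```

```text
top [ 0.322 -0.039  1.402] 498.52884353793934 -0.043140987581900964
side [-0.112  1.107  0.853] 591.5320914570707 -0.03973419002472608
0.1 [ 0.12740203 -0.53480311  0.23075227] [-5.73146699e-04  9.93175248e-01  1.16630177e-01  2.94622897e-05] 0.08563720233286908
```

View pics/top0.png

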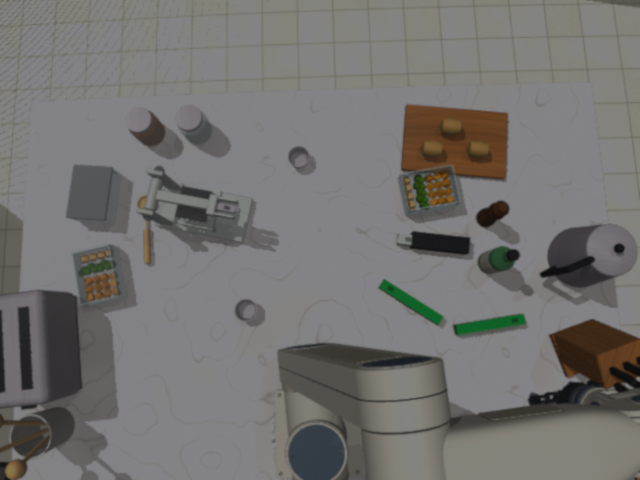

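View pics/side0.png

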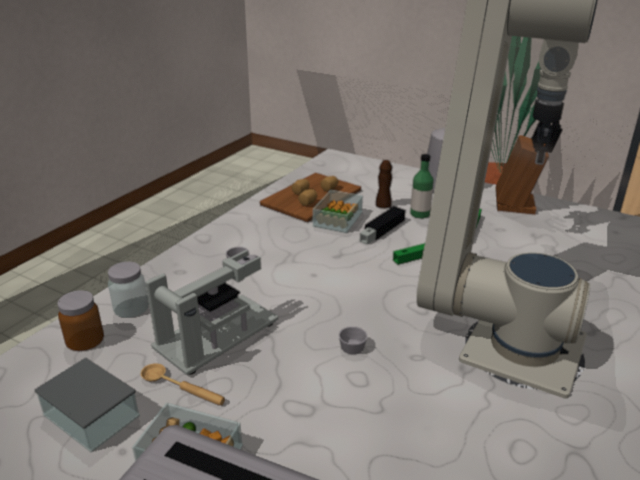

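Top view: the sleeve is at (441,243), with the handle's mouth sticking out left at (398,240). The dicer is at (200,205), with its stub pointing right. The meal box is at (430,190), mill at (490,213) and oil at (498,260). I'll zoom in on both.

```bash
python3 - <<'E'
from h import *
t=cv2.imread("pics/top0.png")
a=cv2.resize(t[215:275,380:480],(800,480),interpolation=cv2.INTER_CUBIC)[:480]
b=cv2.resize(t[160:250,130:265],(800,533),interpolation=cv2.INTER_CUBIC)
a=cv2.resize(t[225:260,385:475],(620,241),interpolation=cv2.INTER_CUBIC)
b=cv2.resize(t[162:247,132:262],(520,340),interpolation=cv2.INTER_CUBIC)
im=np.zeros((600,640,3),np.uint8); im[:241,:620]=a; im[250:590,:520]=b
cv2.imwrite("pics/z.png",cv2.convertScaleAbs(im,alpha=1.5))
c=cam("top")
for u,v,z in[(398,240,.03),(469,244,.038),(412,234,.038),(412,250,.038),(430,190,.06),(490,213,.0),(495,262,.05),(245,205,.16),(160,195,.15),(380,285,.03),(442,322,.03)]: print(u,v,onz(c,u,v,z).round(3))
E
```

```text
398 240 [ 0.512 -0.238  0.03 ]
469 244 [ 0.493 -0.432  0.038]
412 234 [ 0.526 -0.277  0.038]
412 250 [ 0.482 -0.274  0.038]
430 190 [ 0.644 -0.329  0.06 ]
490 213 [ 0.586 -0.51   0.   ]
495 262 [ 0.44  -0.496  0.05 ]
245 205 [0.596 0.165 0.16 ]
160 195 [0.632 0.389 0.15 ]
380 285 [ 0.389 -0.183  0.03 ]
442 322 [ 0.283 -0.346  0.03 ]
```

View pics/z.png

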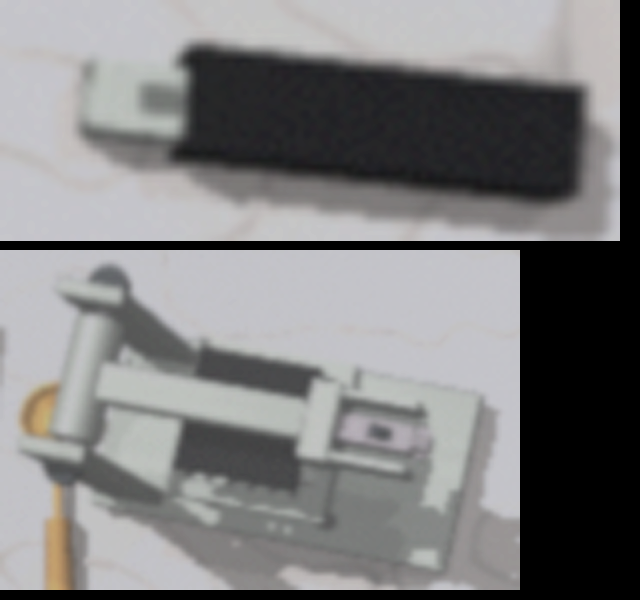

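```bash
python3 - <<'E'
from h import *
c=cam("top")
A=lambda x,y:(385+x/6.889,225+y/6.889)
B=lambda x,y:(132+x/4,162+(y-250)/4)
m=onz(c,*A(86,98),.03); s0=onz(c,*A(181,102),.038); s1=onz(c,*A(581,143),.038)
print("mouth",m.round(4),"sleeve",s0.round(4),s1.round(4)); d=s0-s1; print(np.linalg.norm(d),np.degrees(np.arctan2(d[1],d[0])))
t=onz(c,*B(430,438),.158); r=onz(c,*B(338,427),.16); b=onz(c,*B(380,432),.1673)
print("tip",t.round(4),"root",r.round(4),"btn",b.round(4)); d=r-t; print(np.linalg.norm(d),np.degrees(np.arctan2(d[1],d[0])))
h=(onz(c,*B(90,280),.16)+onz(c,*B(60,425),.16))/2
d=h-r;print("hinge",h,np.linalg.norm(d),np.degrees(np.arctan2(d[1],d[0])))
E
```

```text
mouth [ 0.5138 -0.237   0.03  ] sleeve [ 0.5099 -0.2737  0.038 ] [ 0.4884 -0.4328  0.038 ]
0.16055690751528592 82.31910213873572
tip [0.5862 0.1797 0.158 ] root [0.5948 0.2384 0.16  ] btn [0.5891 0.21   0.1673]
0.05937223988756504 81.59396859044953
hinge [0.649988   0.40998922 0.16      ] 0.18019267055036547 72.17378316503188
```

Emit:
move_arm(increments="4 6 3 0 0 10.5 1; 8 12 5 0 0 21 1; 12 17 5 0 0 31 1; 16 20 5 0 0 41.5 1; 20 23 4 0 0 52 1")

```text
time_s: 0.72
ee_pos: [0.3259, -0.3057, 0.2725]
tool_rot: [0.001, 0.84, 0.542, 0.0]
ft_force: [0.7, -1.1, -0.3]
gripper_width: 0.0852
gripper_force: 0.0
```

Emit:
move_arm(increments="6 1.7 -2 0 0 8 1; 12 3.4 -4 0 0 16.6 1; 18.3 4.9 -7 0 0 16.6 1; 18.3 4.9 -7 0 0 16.6 1; 18.3 4.9 -7 0 0 16.6 1")

```text
time_s: 1.35
ee_pos: [0.5078, -0.2576, 0.2009]
tool_rot: [-0.001, 0.754, 0.657, -0.0]
ft_force: [-0.6, 0.4, -0.1]
gripper_width: 0.085
gripper_force: 0.0
```

```bash
python3 - <<'E'
from h import *
s=env.read_state();print(s["ee_pos"],s["tool_rot"])
c=snap("wrist","w1.png"); print(ray(*c,320,240))
for p in[(.5138,-.237,.03),(.51,-.265,.03)]:print(proj(c,p))
E
```

```text
[ 0.50784774 -0.25762304  0.20087742] [-9.95046834e-04  7.54323034e-01  6.56502582e-01 -3.61113532e-04]
(array([ 0.51951567, -0.17517579,  0.34263084]), array([-0.03180644, -0.33259856, -0.94271698]))
[318.1359537  187.53433654]
[318.12409197 218.58829523]
```

View pics/w1.png

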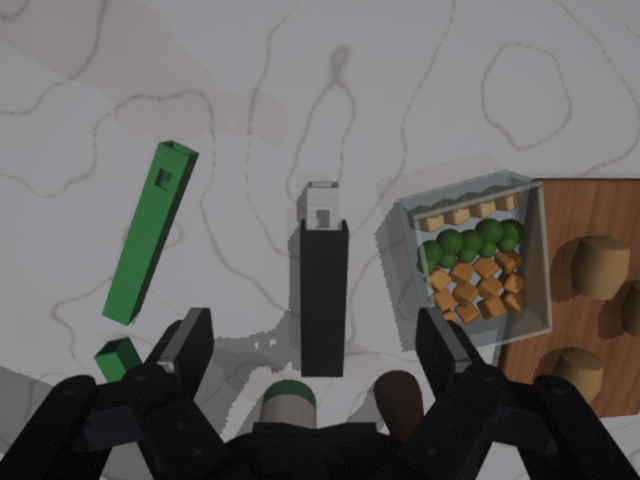

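The handle mouth's top edge is centred at (322,187), with the hole at (322,217). The sleeve's front corners are (302,221) and (349,222), its rear corners (302,376) and (343,376). The meal box's near edge is at (400,200)-(420,350).

```bash
python3 - <<'E'
from h import *
c=cam("wrist")
m=onz(c,322.5,183,.03);h=onz(c,322.5,217.5,.03)
a=onz(c,325.5,221.5,.038);b=onz(c,322.5,376,.038)
d=a-b;print(m,h,a,b,np.linalg.norm(d),np.degrees(np.arctan2(d[1],d[0])))
for u,v,z in[(400,200,.06),(420,358,.06),(403,352,.0),(378,240,0)]:print(onz(c,u,v,z))
E
```

```text
[ 0.51772607 -0.23439074  0.03      ] [ 0.51360831 -0.26545614  0.03      ] [ 0.51588088 -0.2671585   0.038     ] [ 0.49134517 -0.43321234  0.038     ] 0.16785672514095717 81.59493226722384
[ 0.57783899 -0.2509121   0.06      ]
[ 0.58800425 -0.40726126  0.06      ]
[ 0.58344489 -0.44488848  0.        ]
[ 0.5655511  -0.30517743  0.        ]
```

Emit:
move_arm(increments="0.6 0.5 -5 0 0 -0.4 0.6; 0.6 0.5 -10 0 0 -0.4 0.6; 0.6 0.5 -13 0 0 -0.4 0.6; 0.6 0.5 -13 0 0 -0.4 0.6")

```text
time_s: 1.9
ee_pos: [0.5118, -0.2534, 0.0712]
tool_rot: [-0.001, 0.758, 0.653, -0.0]
ft_force: [0.4, -0.2, 0.7]
gripper_width: 0.051
gripper_force: 0.0
```

Emit:
move_arm(increments="0.25 0.1 -4 0 0 0 0.6; 0.25 0.1 -6.5 0 0 0 0.6; 0.25 0.1 -6.5 0 0 0 0.6; 0.25 0.1 -6.5 0 0 0 0; 0.25 0.1 -6.5 0 0 0 0", newtons=40)

```text
time_s: 2.52
ee_pos: [0.5172, -0.2531, 0.0092]
tool_rot: [0.002, 0.757, 0.653, 0.0]
ft_force: [-1.5, 0.2, 6.5]
gripper_width: 0.0271
gripper_force: 40.2
```

Emit:
move_arm(increments="0 0 0 0 0 0 0; 0 0 0 0 0 0 0; 0 0 0 0 0 0 0")

```text
time_s: 2.9
ee_pos: [0.5172, -0.2531, 0.0092]
tool_rot: [0.002, 0.757, 0.653, 0.0]
ft_force: [-1.3, -1.0, 5.4]
gripper_width: 0.0271
gripper_force: 40.1
```

Emit:
move_arm(increments="0 0 0.3 0 0 0 0; 0.37 2.5 0.3 0 0 0 0; 0.74 5 0.3 0 0 0 0; 1.1 7.5 0.3 0 0 0 0; 1.48 10 0.3 0 0 0 0")

```text
time_s: 3.52
ee_pos: [0.5314, -0.1514, 0.0106]
tool_rot: [0.0, 0.757, 0.653, 0.0]
ft_force: [-0.6, -0.1, -1.5]
gripper_width: 0.0269
gripper_force: 39.4
```

Emit:
move_arm(increments="0.37 2.5 0 0 0 0 0; 0.74 5 0 0 0 0 0; 1.1 7.5 0 0 0 0 0; 1.18 8 0 0 0 0 0; 1.18 8 -0.2 0 0 0 0")

```text
time_s: 4.15
ee_pos: [0.5434, -0.0716, 0.0091]
tool_rot: [0.0, 0.757, 0.654, 0.001]
ft_force: [-7.7, 9.1, 31.1]
gripper_width: 0.0273
gripper_force: 43.6
```

Emit:
move_arm(increments="0 0 0.15 0 0 0 0; 0 0 0.15 0 0 0 0.6; 0 0 0.15 0 0 0 0.6; 0 0 0.15 0 0 0 0.6; 0 0 4 0 0 0 0.6")

```text
time_s: 4.78
ee_pos: [0.5412, -0.0718, 0.0459]
tool_rot: [-0.002, 0.757, 0.653, -0.002]
ft_force: [0.6, 0.9, 0.5]
gripper_width: 0.051
gripper_force: 0.0
```

Emit:
move_arm(increments="0 0 5 0 0 0 0.6; -0.5 -3.5 11 0 0 0 0.6; -1 -7 14 0 0 0 0.6; -1 -7 14 0 0 0 0.6; -1 -7 14 0 0 0 0.6")

```text
time_s: 5.4
ee_pos: [0.5325, -0.1418, 0.1869]
tool_rot: [-0.001, 0.757, 0.653, -0.0]
ft_force: [0.0, -0.4, 0.1]
gripper_width: 0.0511
gripper_force: 0.0
```

```bash
python3 - <<'E'
from h import *
s=env.read_state();print(s["ee_pos"],s["tool_rot"])
c=snap("wrist","w2.png"); np.savez("w2",V=c[1]); print(proj(c,(.546,-.055,.03)))
E
```

```text
[ 0.53249423 -0.14181669  0.18689095] [-6.09233156e-04  7.57231110e-01  6.53146724e-01 -1.80996849e-04]
[315.28553618 107.22936931]
```

View pics/w2.png

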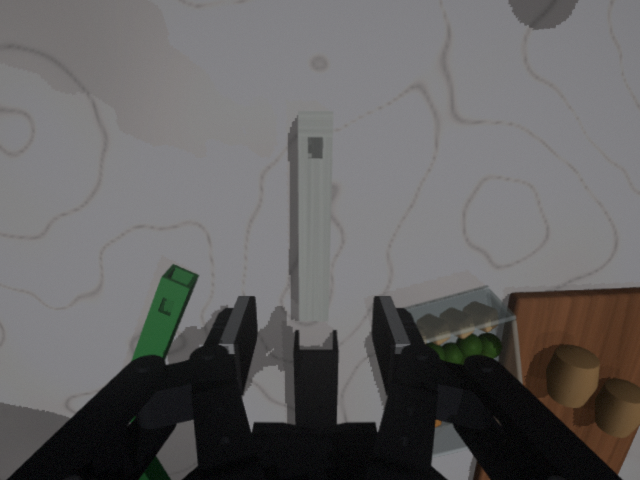

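The handle lies free. Its mouth's top edge is centred at (316,112), its rear at (313,321) and the hole at (316,147).

```bash
python3 - <<'E'
from h import *
c=cam("wrist")
m=onz(c,316,112,.03);b=onz(c,313.5,321,.03);h=onz(c,315.5,147,.03)
d=m-b;L=np.linalg.norm(d);print(m,b,h,L,np.degrees(np.arctan2(d[1],d[0])));print("grip",m-d/L*.087, "from hole",h-d/L*.0585)
E
```

```text
[ 0.54570319 -0.05811868  0.03      ] [ 0.516204   -0.24432562  0.03      ] [ 0.54140235 -0.08484101  0.03      ] 0.1885291153278488 80.9979261751453
grip [ 0.53209028 -0.14404707  0.03      ] from hole [ 0.53224884 -0.14262044  0.03      ]
```

Emit:
move_arm(increments="0 0 -5 0 0 0 0.6; 0 0 -10 0 0 0 0.6; 0 0 -15 0 0 0 0.6; 0 0 -17.6 0 0 0 0.6; 0 0 -17.6 0 0 0 0.6")

```text
time_s: 6.08
ee_pos: [0.531, -0.1403, 0.009]
tool_rot: [-0.003, 0.757, 0.654, -0.001]
ft_force: [0.3, -0.7, 0.0]
gripper_width: 0.0514
gripper_force: 0.0
```

Emit:
move_arm(increments="0 0 0 0 0 0 0; 0 0 0 0 0 0 0; 0 0 0 0 0 0 0; 0 0 0 0 0 0 0", newtons=80)

```text
time_s: 6.58
ee_pos: [0.5336, -0.1421, 0.013]
tool_rot: [0.001, 0.757, 0.653, 0.001]
ft_force: [-0.2, 1.9, 6.0]
gripper_width: 0.0262
gripper_force: 80.0
```

Emit:
move_arm(increments="0 0 5 0 0 0 0; 0 0 10 0 0 0 0; 0.5 4 15 0 0 0 0; 1.2 9 18 0 0 0 0; 2 14 21 0 0 0 0")

```text
time_s: 7.2
ee_pos: [0.5529, -0.0009, 0.2236]
tool_rot: [0.001, 0.757, 0.653, 0.0]
ft_force: [0.5, 0.4, -2.7]
gripper_width: 0.026
gripper_force: 79.6
```

Emit:
move_arm(increments="0.6 4 4 0 0 0 0; 1.2 8 8 0 0 0 0; 1.6 9 8.5 0 0 0 0; 1.6 9 8.5 0 0 0 0; 1.6 9 8.5 0 0 0 0")

```text
time_s: 7.82
ee_pos: [0.5685, 0.0869, 0.3053]
tool_rot: [-0.001, 0.757, 0.653, -0.001]
ft_force: [0.4, -0.2, -2.2]
gripper_width: 0.0259
gripper_force: 79.7
```

```bash
python3 - <<'E'
from h import *
s=env.read_state();print(s["ee_pos"],s["tool_rot"],s["ft_force"])
c=snap("wrist","w3.png"); print(ray(*c,320,240)); print(proj(c,(.586,.18,.158)),proj(c,(.595,.238,.158)))
snap("top","top3.png")
E
```

```text
[0.56845567 0.08690617 0.30528129] [-7.02510509e-04  7.57334194e-01  6.53026265e-01 -1.05929029e-03] [ 0.44059568 -0.19551245 -2.2072877 ]
(array([0.58099235, 0.16943004, 0.44692892]), array([-0.03546613, -0.33362327, -0.94222419]))
[319.62392083  97.36929073] [320.49627944  11.49321144]
```

View pics/w3.png

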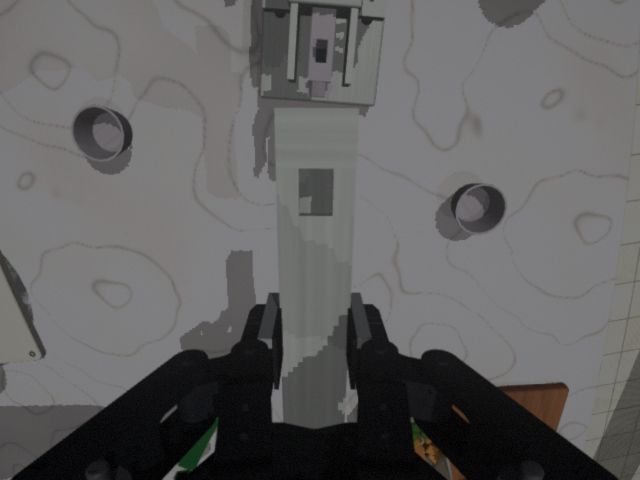

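The stub is straight ahead of the handle: tip at (318,96), button at (321,50), root at (322,11). The cheek inner edges end at (297,80) and (344,86). The handle mouth is centred at (316,108).

```bash
python3 - <<'E'
from h import *
c=cam("wrist")
an=lambda d:np.degrees(np.arctan2(d[1],d[0]))
# enhanced crop
im=cv2.imread("pics/w3.png"); cr=cv2.resize(im[0:200,230:410],(540,600),interpolation=cv2.INTER_CUBIC); cv2.imwrite("pics/w3z.png",cv2.convertScaleAbs(cr,alpha=1.4))
t=onz(c,318,96,.157);b=onz(c,321,50,.1675);r=onz(c,322.5,11,.16)
print(t,b,r,an(r-t),np.linalg.norm(r-t))
m=onz(c,316,108,.32);h=onz(c,316,192,.32);print(m,h,an(m-h))
E
```

```text
[0.58515888 0.18110567 0.157     ] [0.59158941 0.21108282 0.1675    ] [0.59660849 0.23762061 0.16      ] 78.54720900348407 0.05774108317702793
[0.58164875 0.17079422 0.32      ] [0.57748046 0.14248496 0.32      ] 81.6238965068714
```

View pics/w3z.png

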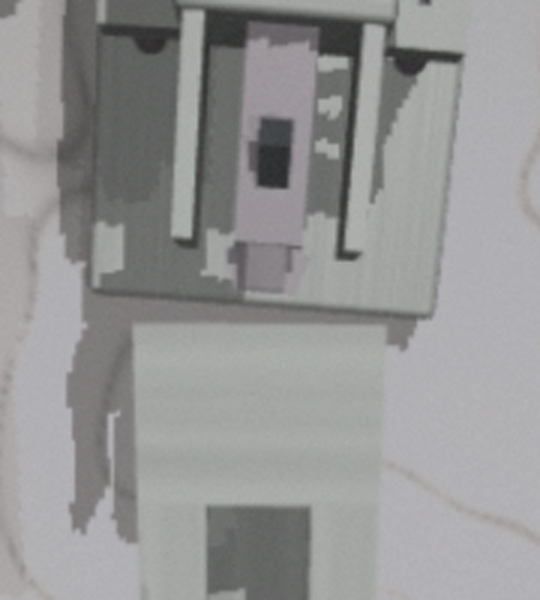

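```bash
python3 - <<'E'
from h import *
c=cam("wrist")
an=lambda d:np.degrees(np.arctan2(d[1],d[0]))
P=lambda x,y,z:onz(c,230+x/3,y/3,z)
a=P(268,242,.16);b=P(282,26,.16);print("stub",a,b,an(b-a))
a=P(267,246,.166);b=P(282,20,.166);print("cheek",a,b,an(b-a))
L=an(P(387,16,.166)-P(180,8,.166));print("shoulder edge",L+90)
t=P(268,290,.156);print("tip",t)
m=P(260,324,.32);h=P(258.5,506,.32);print("mouth",m,"hole edge",h,an(m-h))
l=an(P(133,326,.32)-P(143,595,.32));r=an(P(386,325,.32)-P(377,595,.32));print(l,r)
E
```

```text
stub [0.58765378 0.19154044 0.16      ] [0.59787326 0.23896791 0.16      ] 77.840049642639
cheek [0.58714609 0.19020766 0.166     ] [0.5977015  0.23877089 0.166     ] 77.73727554647758
shoulder edge 79.62067411016442
tip [0.58610446 0.18052156 0.156     ]
mouth [0.58186924 0.17076147 0.32      ] hole edge [0.57875003 0.15070966 0.32      ] 81.15807591165917
81.9126600227949 81.61278648374106
```

Emit:
move_arm(increments="-0.8 -2 0 0 0 -3.5 0; -0.8 -2 -5 0 0 -3.5 0; -0.8 -2 -10 0 0 -3.5 0; -0.8 -2 -15.7 0 0 -3.5 0; -0.8 -2 -15.7 0 0 -3.5 0")

```text
time_s: 8.55
ee_pos: [0.5579, 0.0667, 0.1463]
tool_rot: [-0.003, 0.777, 0.629, -0.003]
ft_force: [0.4, -0.9, -0.5]
gripper_width: 0.0262
gripper_force: 79.6
```

Emit:
move_arm(increments="0 0 0 0 0 0 0; 0 0 0 0 0 0 0")

```text
time_s: 8.8
ee_pos: [0.5623, 0.0676, 0.1524]
tool_rot: [0.001, 0.777, 0.63, 0.002]
ft_force: [-0.8, -0.5, -2.4]
gripper_width: 0.026
gripper_force: 79.7
```

```bash
python3 - <<'E'
from h import *
s=env.read_state();print(s["ee_pos"],R.from_quat(np.roll(s["tool_rot"],-1)).as_matrix().round(4))
c=snap("side","s4.png"); w=snap("wrist","w4.png")
for p in[(.5852,.1803,.15),(.5977,.239,.15)]:print(proj(c,p),proj(w,p))
a=cv2.imread("pics/s4.png"); u,v=proj(c,(.585,.18,.15)).astype(int)
a=cv2.resize(a[v-50:v+50,u-60:u+80],(560,400),interpolation=cv2.INTER_CUBIC); print(u-60,v-50)
b=cv2.imread("pics/w4.png")[0:200,220:420]; b=cv2.resize(b,(200,200))
im=np.zeros((600,800,3),np.uint8); im[:400,:560]=a; im[400:,:200]=b; im=cv2.convertScaleAbs(im,alpha=1.4)
cv2.imwrite("pics/c4.png",im)
E
```

```text
[0.56230755 0.06757437 0.15239958] [[ 2.069e-01  9.783e-01  4.200e-03]
 [ 9.784e-01 -2.069e-01 -2.000e-04]
 [ 7.000e-04  4.200e-03 -1.000e+00]]
[256.96070365 257.70896171] [312.43929871  21.66009796]
[236.87612675 268.12122415] [ 312.67875164 -168.79462952]
197 207
```

View pics/c4.png

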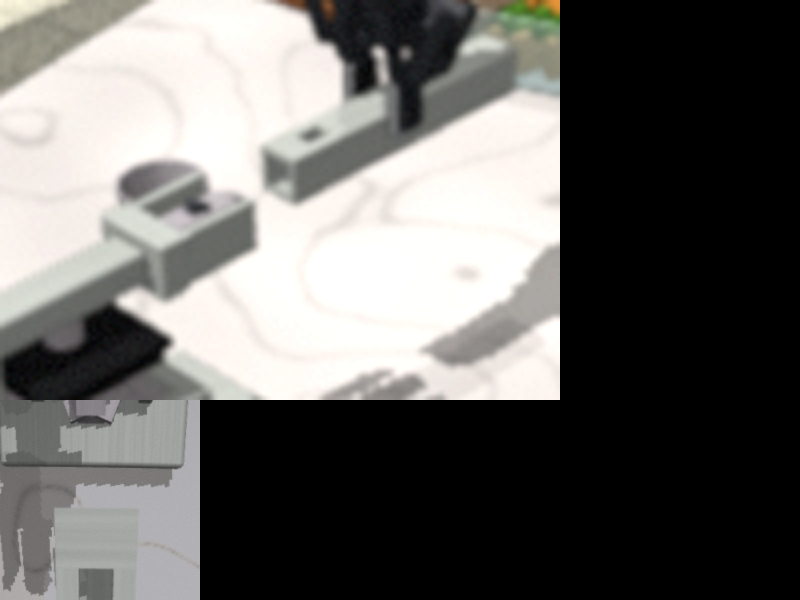

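```bash
python3 - <<'E'
from h import *
c=cam("side"); w=cam("wrist")
e=np.array([.5623,.0676,.1524])
for z in(.145,.15,.155,.16): print(z,proj(c,[.580,.1507,z]))
m=onz(w,316.5,108,.1694); print("mouth",m, m-e)
an=lambda d:np.degrees(np.arctan2(d[1],d[0]))
# auto edges of handle in wrist rows
g=cv2.imread("pics/w4.png").astype(float).mean(2)
for v in(120,140,160,180,200):
    d=np.abs(np.gradient(g[v,250:390])); print(v,[(i+250,int(d[i])) for i in np.argsort(-d)[:6]])
u=np.array([.208,.978]);n=np.array([-.978,.208])
print("lateral mouth vs root",(m[:2]-np.array([.5977,.239]))@n,"along",(m[:2]-np.array([.5977,.239]))@u)
for v in (18,22): t=onz(w,312,v,.15); print(t,(t[:2]-np.array([.5977,.239]))@n)
E
```

```text
0.145 [266.34444108 254.41355302]
0.15 [266.26125457 252.5581738 ]
0.155 [266.17781745 250.69610369]
0.16 [266.0941288  248.82731085]
mouth [0.58003963 0.15079404 0.1694    ] [0.01773963 0.08319404 0.017     ]
120 [(np.int64(274), 14), (np.int64(275), 8), (np.int64(273), 7), (np.int64(271), 5), (np.int64(272), 4), (np.int64(359), 2)]
140 [(np.int64(269), 20), (np.int64(270), 17), (np.int64(274), 4), (np.int64(275), 3), (np.int64(358), 3), (np.int64(268), 3)]
160 [(np.int64(270), 15), (np.int64(271), 14), (np.int64(275), 13), (np.int64(273), 9), (np.int64(276), 6), (np.int64(357), 3)]
180 [(np.int64(298), 20), (np.int64(333), 18), (np.int64(272), 15), (np.int64(299), 11), (np.int64(332), 11), (np.int64(334), 10)]
200 [(np.int64(332), 22), (np.int64(333), 14), (np.int64(311), 13), (np.int64(298), 9), (np.int64(312), 9), (np.int64(331), 7)]
lateral mouth vs root -0.0010749963117917952 along -0.08993878467550423
[0.58500735 0.18152019 0.15      ] 0.00045761425543900487
[0.58473563 0.18023854 0.15      ] 0.0004567662972737713
```

Emit:
move_arm(increments="-0.1 0 -0.4 0 0 0 0; 0.1 1 -0.4 0 0 0 0; 0.3 2 -0.4 0 0 0 0; 0.43 2.5 -0.4 0 0 0 0; 0.43 2.5 -0.4 0 0 0 0")

```text
time_s: 9.52
ee_pos: [0.5653, 0.0936, 0.1457]
tool_rot: [-0.0, 0.776, 0.63, -0.0]
ft_force: [0.4, 0.4, -2.0]
gripper_width: 0.0258
gripper_force: 79.7
```

Emit:
move_arm(increments="0.1 0.5 0 0 0 0 0; 0.21 1 0 0 0 0 0; 0.31 1.5 0 0 0 0 0; 0.31 1.5 0 0 0 0 0")

```text
time_s: 10.02
ee_pos: [0.5682, 0.1062, 0.1458]
tool_rot: [0.001, 0.777, 0.629, -0.002]
ft_force: [-1.6, -10.8, -0.6]
gripper_width: 0.0261
gripper_force: 80.1
```

Emit:
move_arm(increments="0 0 0.2 0 0 0 0; 0 0 0.2 0 0 0 0; 0.1 0.5 0.2 0 0 0 0; 0.1 0.5 0.2 0 0 0 0")

```text
time_s: 10.52
ee_pos: [0.5691, 0.1105, 0.1476]
tool_rot: [0.002, 0.777, 0.629, -0.002]
ft_force: [-1.2, -9.7, -1.3]
gripper_width: 0.0264
gripper_force: 80.0
```

Emit:
move_arm(increments="0.1 0.5 0 0 0 0 0; 0.21 1 0 0 0 0 0; 0.21 1 0 0 0 0 0; 0.21 1 0 0 0 0 0")

```text
time_s: 11.02
ee_pos: [0.5716, 0.1217, 0.1476]
tool_rot: [0.001, 0.777, 0.629, -0.001]
ft_force: [1.2, -6.1, -4.0]
gripper_width: 0.0263
gripper_force: 79.8
```

Emit:
move_arm(increments="0.12 0.5 0 0 0 0 0; 0.23 1 0 0 0 0 0; 0.34 1.5 0 0 0 0 0; 0.45 2 0 0 0 0 0; 0.45 2 0 0 0 0 0")

```text
time_s: 11.65
ee_pos: [0.5759, 0.1411, 0.1479]
tool_rot: [0.001, 0.777, 0.629, -0.001]
ft_force: [-1.6, -8.9, -1.3]
gripper_width: 0.0262
gripper_force: 80.2
```

Emit:
move_arm(increments="0.11 0.5 0 0 0 0 0; 0.21 1 0 0 0 0 0; 0.31 1.4 0 0 0 0 0; 0.38 1.7 0 0 0 0 0; 0.38 1.7 0 0 0 0 0")

```text
time_s: 12.28
ee_pos: [0.5793, 0.157, 0.1473]
tool_rot: [0.002, 0.777, 0.629, -0.003]
ft_force: [-0.9, -15.7, -2.6]
gripper_width: 0.0263
gripper_force: 80.1
```

```bash
python3 - <<'E'
from h import *
s=env.read_state();print(s["ee_pos"],s["ft_force"])
t=snap("top","t5.png");c=snap("side","s5.png")
print(proj(t,(.5925,.2146,.1673)),proj(c,(.5925,.2146,.1673)))
a=cv2.imread("pics/t5.png"); u,v=proj(t,(.5925,.2146,.167)).astype(int)
b=cv2.imread("pics/s5.png"); x,y=proj(c,(.5925,.2146,.167)).astype(int)
im=np.hstack([cv2.resize(a[v-25:v+25,u-25:u+25],(400,400),interpolation=cv2.INTER_CUBIC),cv2.resize(b[y-25:y+25,x-25:x+25],(400,400),interpolation=cv2.INTER_CUBIC)])
cv2.imwrite("pics/c5.png",cv2.convertScaleAbs(im,alpha=1.4))
E
```

```text
[0.57932107 0.15696175 0.14729144] [ -0.93766659 -15.69105743  -2.64003481]
[225.18972979 206.24707116] [244.9334187  257.10884655]
```

View pics/c5.png

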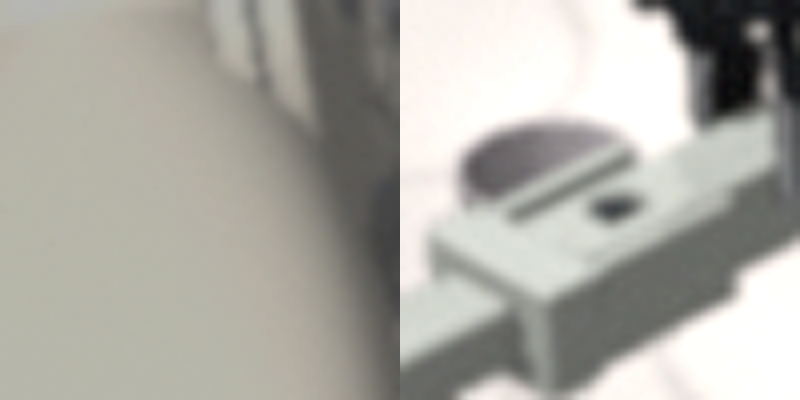

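The handle is over the stub, with the dark button in the hole. I'll push further to confirm the shoulder stop, then tug back.

Emit:
move_arm(increments="0.06 0.3 0 0 0 0 0; 0.12 0.6 0 0 0 0 0; 0.12 0.6 0 0 0 0 0; 0.12 0.6 0 0 0 0 0")

```text
time_s: 12.88
ee_pos: [0.5792, 0.1572, 0.1473]
tool_rot: [0.005, 0.779, 0.628, -0.007]
ft_force: [-8.5, -45.5, 3.9]
gripper_width: 0.026
gripper_force: 80.7
```

Emit:
move_arm(increments="0 -0.4 0 0 0 0 0; -0.2 -0.8 0 0 0 0 0; -0.3 -1.4 0 0 0 0 0; -0.3 -1.4 0 0 0 0 0")

```text
time_s: 13.38
ee_pos: [0.5789, 0.1541, 0.1484]
tool_rot: [-0.001, 0.776, 0.63, 0.002]
ft_force: [3.8, 10.1, -1.2]
gripper_width: 0.0259
gripper_force: 80.6
```

Emit:
move_arm(increments="0.2 0.9 0 0 0 0 0; 0.3 1.3 0 0 0 0 0; 0.3 1.3 0 0 0 0 0; 0.3 1.3 0 0 0 0 0")

```text
time_s: 13.88
ee_pos: [0.5793, 0.1571, 0.1476]
tool_rot: [0.005, 0.778, 0.628, -0.006]
ft_force: [-9.2, -42.9, 5.7]
gripper_width: 0.0261
gripper_force: 81.1
```

Emit:
move_arm(increments="-0.05 -0.3 -0.1 0 0 0 0; -0.05 -0.3 -0.1 0 0 0 0.5; -0.05 -0.3 -0.1 0 0 0 0.6; -0.05 -0.3 -0.1 0 0 0 0.6; -0.05 -0.3 -0.1 0 0 0 0.6")

```text
time_s: 14.5
ee_pos: [0.5804, 0.1624, 0.1467]
tool_rot: [-0.0, 0.776, 0.63, 0.0]
ft_force: [-0.3, -0.1, 0.3]
gripper_width: 0.0512
gripper_force: 0.0
```

Emit:
move_arm(increments="0 0 3 0 0 0 0.6; 0 0 6 0 0 0 0.6; -0.8 -4 6 0 0 0 0; -1.55 -7.5 6 0 0 0 0; -1.55 -7.5 6 0 0 0 0")

```text
time_s: 15.12
ee_pos: [0.5646, 0.0854, 0.207]
tool_rot: [0.0, 0.777, 0.629, 0.0]
ft_force: [0.3, 0.4, -0.2]
gripper_width: -0.0001
gripper_force: 0.0
```

Emit:
move_arm(increments="0 0 0 0 0 0 0; 0 0 0 0 0 0 0; 0 0 -2 0 0 0 0; 0 0 -4 0 0 0 0; 0 0 -4 0 0 0 0")

```text
time_s: 15.75
ee_pos: [0.5643, 0.0877, 0.1655]
tool_rot: [-0.001, 0.776, 0.63, -0.001]
ft_force: [-1.1, -0.0, 0.1]
gripper_width: -0.0001
gripper_force: 0.0
```

Emit:
move_arm(increments="0 0 -1 0 0 0 0; 0 0 -2 0 0 0 0; 0 0 -3 0 0 0 0; 0 0 -4 0 0 0 0; 0 0 -5 0 0 0 0")

```text
time_s: 16.38
ee_pos: [0.5661, 0.0881, 0.1182]
tool_rot: [0.0, 0.776, 0.63, 0.002]
ft_force: [-1.1, 4.7, 9.2]
gripper_width: -0.0004
gripper_force: 4.3
```

Emit:
move_arm(increments="0 0 -1 0 0 0 0; 0 0 -2 0 0 0 0; 0 0 -3 0 0 0 0; 0 0 -3 0 0 0 0; 0 0 -3 0 0 0 0")

```text
time_s: 17.0
ee_pos: [0.5665, 0.0878, 0.0887]
tool_rot: [0.001, 0.776, 0.63, 0.002]
ft_force: [-0.8, 2.1, 10.8]
gripper_width: -0.0
gripper_force: 4.8
```

Emit:
move_arm(increments="0 0 -0.7 0 0 0 0; 0 0 -1.4 0 0 0 0; 0 0 -2 0 0 0 0; 0 0 -2 0 0 0 0; 0 0 -2 0 0 0 0")

```text
time_s: 17.62
ee_pos: [0.5668, 0.0878, 0.0689]
tool_rot: [0.001, 0.776, 0.63, 0.002]
ft_force: [-0.1, 3.1, 11.9]
gripper_width: 0.0
gripper_force: 5.3
```

Emit:
move_arm(increments="0 0 -0.4 0 0 0 0; 0 0 -0.8 0 0 0 0; 0 0 -0.8 0 0 0 0; 0 0 -0.8 0 0 0 0")

```text
time_s: 18.12
ee_pos: [0.5677, 0.0883, 0.0631]
tool_rot: [0.002, 0.776, 0.63, 0.004]
ft_force: [-5.5, 4.7, 31.4]
gripper_width: 0.0
gripper_force: 13.7
```

The force has risen to 31 N, so the lever is on its stop. I'll let it spring back gently, then rise clear.

Emit:
move_arm(increments="0 0 1 0 0 0 0; 0 0 2.5 0 0 0 0; 0 0 4 0 0 0 0; 0 0 5.5 0 0 0 0; 0 0 7 0 0 0 0")

```text
time_s: 18.75
ee_pos: [0.5658, 0.0857, 0.1307]
tool_rot: [0.002, 0.777, 0.63, 0.0]
ft_force: [-0.7, -7.9, 6.8]
gripper_width: 0.0003
gripper_force: 3.9
```

Emit:
move_arm(increments="0 0 1.5 0 0 0 0; 0 0 3 0 0 0 0; 0 0 5 0 0 0 0; 0 0 9 0 0 0 0; 0 0 14 0 0 0 0")

```text
time_s: 19.38
ee_pos: [0.5646, 0.0872, 0.2698]
tool_rot: [-0.0, 0.777, 0.63, -0.0]
ft_force: [0.1, -0.0, -0.4]
gripper_width: 0.0
gripper_force: 0.0
```

Emit:
move_arm(increments="0 2 4 0 0 0 0; 0.5 5 4 0 0 0 0; 0.5 5 4 0 0 0 0; 0.5 5 4 0 0 0 0")

```text
time_s: 19.88
ee_pos: [0.5698, 0.1368, 0.3085]
tool_rot: [-0.0, 0.776, 0.63, -0.0]
ft_force: [0.8, -0.5, -0.3]
gripper_width: -0.0001
gripper_force: 0.0
```

```bash
python3 - <<'E'
from h import *
s=env.read_state();print(s["ee_pos"],s["ft_force"])
w=snap("wrist","w6.png");c=snap("side","s6.png")
B=(.5925,.2146,.1673)
a=cv2.imread("pics/w6.png"); u,v=np.clip(proj(w,B).astype(int),60,420); print(proj(w,B))
b=cv2.imread("pics/s6.png"); x,y=proj(c,B).astype(int)
v0=max(v-60,0);u=max(min(u,580),60)
im=np.hstack([cv2.resize(a[v0:v0+120,u-60:u+60],(400,400),interpolation=cv2.INTER_CUBIC),cv2.resize(b[y-70:y+50,x-40:x+80],(400,400),interpolation=cv2.INTER_CUBIC)])
cv2.imwrite("pics/c6.png",cv2.convertScaleAbs(im,alpha=1.4))
E
```

```text
[0.56976587 0.13683353 0.30853097] [ 0.75690087 -0.54827775 -0.33437621]
[322.67591663 116.64755818]
```

View pics/c6.png

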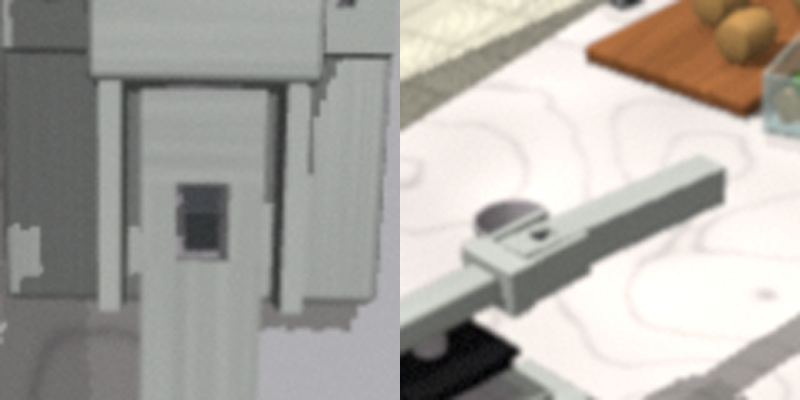

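The lever is up and the button sits in the hole, at crop (203,230). The tube mouth has crept about 1.7 mm off the shoulder. I'll nudge the plugged rear end fully home.

Emit:
move_arm(increments="-0.7 -4.5 0 0 0 0 0; -1.5 -9 0 0 0 0 0; -2.1 -13.2 0 0 0 0 0; -2.1 -13.2 -4 0 0 0 0; -2.1 -13.2 -8 0 0 0 0")

```text
time_s: 20.6
ee_pos: [0.5487, 0.0034, 0.228]
tool_rot: [0.0, 0.777, 0.629, 0.0]
ft_force: [1.0, 0.2, -0.5]
gripper_width: -0.0001
gripper_force: 0.0
```

Emit:
move_arm(increments="0 0 -4 0 0 0 0; 0 0 -9 0 0 0 0; 0.3 1.4 -9 0 0 0 0; 0.45 2.1 -9 0 0 0 0; 0.45 2.1 -9 0 0 0 0")

```text
time_s: 21.22
ee_pos: [0.5547, 0.0266, 0.1409]
tool_rot: [0.001, 0.776, 0.63, 0.001]
ft_force: [-0.0, -0.3, 0.0]
gripper_width: 0.0001
gripper_force: 0.0
```

Emit:
move_arm(increments="0.1 0.5 0 0 0 0 0; 0.2 1 0 0 0 0 0; 0.2 1 0 0 0 0 0; 0.2 1 0 0 0 0 0")

```text
time_s: 21.72
ee_pos: [0.5554, 0.0359, 0.1388]
tool_rot: [-0.0, 0.777, 0.63, -0.0]
ft_force: [-0.4, 0.4, 0.3]
gripper_width: 0.0002
gripper_force: 0.0
```

Emit:
move_arm(increments="0.1 0.4 0 0 0 0 0; 0.16 0.8 0 0 0 0 0; 0.16 0.8 0 0 0 0 0; 0.16 0.8 0 0 0 0 0")

```text
time_s: 22.22
ee_pos: [0.5569, 0.0428, 0.1387]
tool_rot: [0.001, 0.777, 0.63, -0.001]
ft_force: [-1.4, -7.0, -0.1]
gripper_width: -0.0001
gripper_force: 3.7
```

Emit:
move_arm(increments="0.06 0.3 0 0 0 0 0; 0.1 0.5 0 0 0 0 0; 0.1 0.5 0 0 0 0 0")

```text
time_s: 22.6
ee_pos: [0.557, 0.0432, 0.1386]
tool_rot: [0.004, 0.778, 0.628, -0.005]
ft_force: [-6.9, -32.7, 2.8]
gripper_width: 0.0001
gripper_force: 16.6
```

It's hard against the shoulder, so I'll back off, rise and check the gap numerically.

Emit:
move_arm(increments="-0.3 -1.5 0 0 0 0 0; -0.8 -4 0 0 0 0 0; -0.8 -4 6 0 0 0 0; -0.8 -4 12 0 0 0 0; -0.8 -4 12 0 0 0 0")

```text
time_s: 23.22
ee_pos: [0.5517, 0.0089, 0.2635]
tool_rot: [0.003, 0.777, 0.63, 0.003]
ft_force: [0.7, -0.2, 0.0]
gripper_width: -0.0002
gripper_force: 0.0
```

Emit:
move_arm(increments="0 0 3 0 0 0 0; 0.7 4 5 0 0 0 0; 1.5 9 5 0 0 0 0; 2.2 13.4 5 0 0 0 0; 2.2 13.4 5 0 0 0 0")

```text
time_s: 23.85
ee_pos: [0.5719, 0.1457, 0.3075]
tool_rot: [-0.001, 0.775, 0.631, -0.0]
ft_force: [-0.4, -0.8, 0.5]
gripper_width: -0.0001
gripper_force: 0.0
```

```bash
python3 - <<'E'
from h import *
w=snap("wrist","w7.png"); print(env.read_state()["ee_pos"])
u=np.array([.208,.978]);r=np.array([.5977,.239])
from scipy.ndimage import map_coordinates as mc
for f in("w6.png","w7.png"):
    if f=="w6.png": continue
    g=cv2.imread("pics/"+f).astype(float).mean(2)
    for off in(0,.009):
      pr=[]
      for s in np.arange(-.045,.008,.001):
        q=r+s*u+off*np.array([-.978,.208]); p=proj(w,[*q,.165]); pr.append(int(mc(g,[[p[1]],[p[0]]],order=1)[0]))
      print(off,pr)
E
```

```text
[0.57181402 0.14432607 0.30762814]
0 [115, 113, 114, 114, 114, 114, 114, 108, 95, 98, 69, 40, 38, 39, 37, 37, 37, 40, 48, 51, 51, 51, 51, 50, 61, 106, 117, 116, 114, 112, 113, 114, 117, 115, 115, 113, 113, 113, 114, 115, 117, 119, 116, 112, 103, 72, 62, 86, 109, 113, 116, 119, 119]
0.009 [114, 114, 114, 114, 115, 115, 114, 115, 115, 114, 115, 114, 115, 114, 115, 115, 113, 113, 114, 113, 113, 113, 114, 115, 114, 116, 118, 116, 113, 111, 111, 114, 115, 115, 113, 114, 113, 113, 114, 115, 117, 117, 115, 113, 109, 66, 53, 83, 108, 114, 115, 119, 119]
```

```bash
python3 -c "
from plant import env
print(env.close_job())"
```

```text
the job is handed in; nothing more can be done
None
```

The handle is out of the sleeve and fully home on the stub with the button in its hole, the lever was pressed to its stop (31 N) and sprang back up, and the job is handed in at about 24 s; pressing crept the tube about 1.7 mm off the shoulder, so I nudged it home afterwards, and I took no final picture of the other items.

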